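# Hang the kitchen lantern by its side slot on the track stud

### The arm

A 6-joint arm with a two-finger parallel gripper is mounted at the origin on the work surface. World frame = base frame: x ahead of the robot, y to its left, z up, the work surface at z = 0. Lengths are in m, angles in rad, forces in N, time in s.
With the tool pointing down it reaches from about 0.35 to 0.975 m from the base axis. Payload 4.9 kg.
Tool frame: the origin (TCP) lies midway between the tips of the shut fingers; the grasp point (between the pads) lies 19 mm behind it; z points along the fingers, y is the direction in which the jaws open and shut (so a half turn about z gives the same grasp; the last joint's range is limited). The gripper opens to 85 mm and grips with 20 to 120 N. Pads are 22 mm wide; open, the fingers measure 114 mm over their backs; the gripper's body (76 mm by 85 mm) begins 54 mm behind the grasp point. The pads swing forward as they close: fully open they stand 13 mm farther back than shut.
Start: joints at [-1.26, 0.053, 1.613, -0, 1.476, -0.119], TCP at [0.26, -0.568, 0.231] pointing down, gripper open.
Joint ranges: [-3.01, 3.01], [-1.01, 2.22], [0.06, 2.58], [-1.02, 4.17], [0.09, 2.62], [-3.14, 3.14]. Speed limits (rad/s): [2.57, 2.57, 3.14, 3.14, 3.14, 3.14].

### API

Orientations are given as a rotation vector (axis times angle).
In Python, from station import ctrl gives the robot as it stands.
- The arm moves only by the tool apply_moves, never from a script. Its argument "rows" is a list of rows, each a list of 6 numbers: the shift along the tool's x, y, z in cm, then the turn, a rotation vector about the tool's x, y, z in units of 5 degrees (1.0 is 5 degrees). In form: [[x, y, z, rx, ry, rz], ...]. A call has 1 to 20 rows; each row is the pose to reach, as a shift and turn from the pose measured when the call began, along the tool's axes at that moment; what a row does not reach only later rows make up. A row lasts 1/10 s, in which the tool goes at most 50 mm and 8.59 degrees, less where a joint would pass 70% of its speed; a pose out of reach is approached as far as the arm can. A call with a gripper value outside its range is refused whole. "grip" is the closure, from 0 (fully open) to 1 (shut), set as the call begins (left out, the last holds). The fingers move at their own pace and stop on an object; "squeeze" is the grip in N (left out, the last holds). Time passes only in rows, so rows that repeat a pose let the fingers close. It gives the time, the measured TCP pose, the force and the opening at its end, in the units of the state.
- ctrl.get_obs(): the state, without advancing time (a new reading comes with each control period).
- ctrl.get_image(name): name is "scene" or "top"; returns a dict with "color" (420x560x3 uint8, blue, green, red), "mtx" (3x3 intrinsics, pixels), "rvec" (rotation vector, rad) and "tvec" (3), from world to camera coordinates, as OpenCV has them. Camera axes: x right, y down, z forward; pixel columns grow to the right and rows downward; lengths in m; the calibration is good to about 2 mm. A picture is of the moment at which its call begins. There is no depth.
- ctrl.finish_job(): hands the job in, once; it reports no verdict.
The state is a dict: "t": time; "q": joint angles; "dq": joint speeds; "effort": joint torques, N m; "tool_pos": TCP position; "tool_rot": TCP orientation; "contact_force": force on the tool from outside, world axes, zero at the start; "wrist_torque": the same for the moment, N m; "opening": finger opening in m.
Only numpy, scipy, OpenCV 4.12 (cv2) and the standard library are available. Lean on these libraries where they do the work, as an engineer would, in place of code of your own. Each camera call takes 0.05 s, during which the arm holds its last target.

### The job

Put the battery lantern away on the ply stand: carry it there upright, slide the side slot of its hanger plate over the neck of the stud, between the sprung collar and the head, until the slot stops, then press it down so that the stud sits fully home in the notch, and let go with the lantern hanging straight and still. Ease it on by feel without forcing it against the stud or the stand, and leave the tin, the bowl, the trivet and the rice scoop where they are.

Things in the scene. Friction and masses are not known exactly. Their poses are not given: they have to be found in the camera images.
- lantern: Battery lantern, about 0.32 kg, upright on the table. Origin: centre of its underside, z up. White base 72 mm across, 0-28 mm high, clear lens to 88 mm, white cap to 106 mm. On top, in its y-z plane, stands a steel hanger plate: 4 mm thick (x), 56 mm wide (y = -28 to 28 mm), 104 to 166 mm high, cut by an L-shaped slot. Its black finger grip is on the plate's top edge.
- lantern_grip (a point): Middle of the lantern's black finger grip, 184 mm above the underside, over the lantern's middle. The grip is 36 mm wide (y), 18 mm thick (x) and 36 mm high (166 to 202 mm above the underside). Take it from above across its 36 mm, fingertips staying above 166 mm since the plate below is wider.
- lantern_slot (a point): Middle height of the slot's level channel, 140 mm above the underside, on the lantern's axis (y = 0). Channel 10 mm high (135-145 mm), open only at the plate's +y edge, mouth flared to 20 mm, closed end at y = -4.5 mm. There a notch 9 mm wide (y = -4.5 to 4.5 mm) rises 8 mm from the channel's roof. Hung home, the stud's neck is up against the notch's roof, its axis 150 mm above the underside.
- stand: Birch-ply stand, fixed. Origin: on the table under the middle of its panel's front face; z up, x out of that face (away from the robot), y along it. Panel 280 mm wide, x = -15 to 0 mm, 212 mm high. Foot 15 mm thick, x = -70 to 110 mm. Along y an aluminium track, z = 175-205 mm, holds one stud pointing to +x, whose spring collar pinches the plate to its head: sliding and lowering drag a few N.
- stud_line (a point): Point of the stand at x = 63.5 mm, y = 0, z = 190 mm, where the hung plate's mid-thickness belongs. The stud, axis at this height, is clamped anywhere within 30 mm of it along the stand's y, either way: not measured, see or feel for it. Neck 6 mm across; head 20 mm across at x = 67-72.5 mm; behind the neck a bevelled 24 mm spring collar, front at x = 64 mm, yields 8 mm to -x (1.5 N + 0.5 N/mm).
- bento_tin: Closed stainless bento tin, 174 x 114 x 54 mm, a clip latch at each end; leave alone. Origin: centre of its underside, long side along its x.
- ramen_bowl: White ceramic ramen bowl, 172 mm across, 78 mm high, on the trivet; leave alone. Origin: centre of its foot.
- trivet: Round dark silicone trivet, 170 mm across, 7 mm thick, under the bowl; leave alone. Origin: centre of its underside.
- rice_scoop: White plastic rice scoop lying flat, 200 mm long, up to 62 mm wide and 8 mm high; leave alone. Origin: on the table where handle and blade meet, x towards the blade.
Not all that is in view belongs to the job. What is shaped like the lantern but blue is not meant.

How it is judged:
By the outcome, as a careful person would: the job done as asked, in the order asked, and still so for the second after the job is handed in, with the robot touching nothing.
It also fails if it takes over 56 s, if anything falls off the work surface, if the arm or the gripper's body presses on something with over 40 N, if the wrist force passes 120 N, or if a joint passes its speed limit or range.

## Working session

There is one attempt and no reset: what is moved stays moved. The work goes in short steps, Python scripts to look and compute and a tool call to move; the robot and the scene stay as the last step left them, time stands still between calls to the robot, and variables do not carry over. Pictures are saved under pics/ and viewed, and the job is handed in when it is done.

Besides the shell and the picture viewer there is one more tool, called after ">>>" in YAML: its name, and indented under it one key for each argument. apply_moves: Moves the arm, as the interface text tells. Its arguments: {"type":"object","properties":{"rows":{"type":"array","items":{"type":"array","items":{"type":"number"}}},"grip":{"type":"number"},"squeeze":{"type":"number"}},"required":["rows"]}

```bash
ls; mkdir -p pics; python3 - <<'E'
from station import ctrl
import cv2
print(ctrl.get_obs())
for n in ("scene","top"):
    im=ctrl.get_image(n); cv2.imwrite(f"pics/{n}0.png",im["color"])
    print(n,im["mtx"],im["rvec"],im["tvec"])
E
```

```text
pics
{'t': 0.0, 'q': array([-1.25994879e+00,  5.33246664e-02,  1.61427507e+00,  1.85500991e-06,
        1.47598887e+00, -1.19008673e-01]), 'dq': array([-2.73041814e-03, -7.27776895e-05, -1.30862690e-04, -7.42147812e-04,
        4.94752988e-04, -3.33010601e-04]), 'effort': array([ 5.87070354e-04, -3.93685949e+01, -3.70175099e+01, -9.16528370e-05,
        7.11486849e-03, -7.79474021e-06]), 'tool_pos': array([ 0.26027012, -0.56755658,  0.23009428]), 'tool_rot': array([-3.06736885e+00, -6.69606005e-01,  2.97193844e-04]), 'contact_force': array([ 0.58193405, -0.14571439,  0.8501928 ]), 'wrist_torque': array([-0.00437168, -0.00749625, -0.00962069]), 'opening': 0.08556877439043767}
scene [[449.44302027   0.         286.32279381]
 [  0.         449.44302027 205.60030619]
 [  0.           0.           1.        ]] [ 0.90810991  2.50986874 -1.05457576] [ 0.28640413 -0.13711648  1.63315009]
top [[501.18562449   0.         281.0443501 ]
 [  0.         501.18562449 215.84526853]
 [  0.           0.           1.        ]] [ 2.16755537 -2.1615096   0.11380108] [0.06671475 0.4506847  1.42903428]
```

View pics/scene0.png

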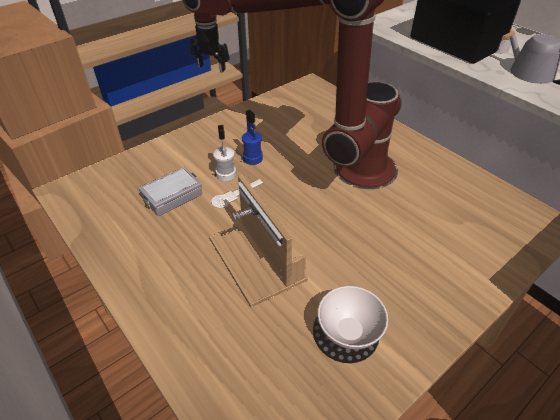

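View pics/top0.png

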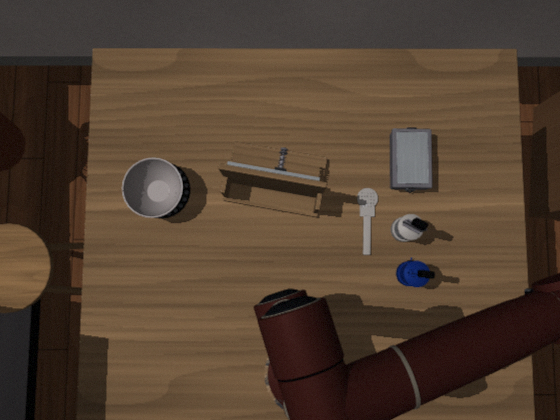

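The scene and top views show the white lantern near top (408,228), the blue decoy at (413,274), the stand around (273,180) with its stud at about (283,157), the tin at (411,158), the scoop at (367,215) and the bowl at (157,187). I'll zoom in next.

```bash
cat > h.py <<'E'
import cv2, numpy as np
from station import ctrl
class Cam:
    def __init__(s,n):
        d=ctrl.get_image(n); s.img=d["color"]; s.K=d["mtx"]; s.R=cv2.Rodrigues(d["rvec"])[0]; s.t=np.array(d["tvec"]).ravel(); s.C=-s.R.T@s.t
    def plane(s,u,v,z):
        r=s.R.T@np.linalg.solve(s.K,[u,v,1.]); return s.C+r*(z-s.C[2])/r[2]
    def ray(s,u,v):
        r=s.R.T@np.linalg.solve(s.K,[u,v,1.]); return s.C,r/np.linalg.norm(r)
    def proj(s,p):
        c=s.K@(s.R@np.array(p)+s.t); return c[:2]/c[2]
    def crop(s,u0,v0,u1,v1,k,f):
        cv2.imwrite(f,cv2.resize(s.img[v0:v1,u0:u1],None,fx=k,fy=k,interpolation=cv2.INTER_CUBIC))
E
python3 - <<'E'
from h import *
c=Cam("top"); c.crop(205,130,345,225,5.5,"pics/t_stand.png"); c.crop(380,190,450,300,5,"pics/t_lan.png")
s=Cam("scene"); s.crop(170,100,320,310,2.8,"pics/s_all.png")
s.crop(200,105,280,225,5,"pics/s_lan.png")
print(c.C,s.C)
E
```

```text
[0.29390674 0.0635475  1.46945128] [1.03671235 0.78169338 1.04028382]
```

View pics/t_stand.png

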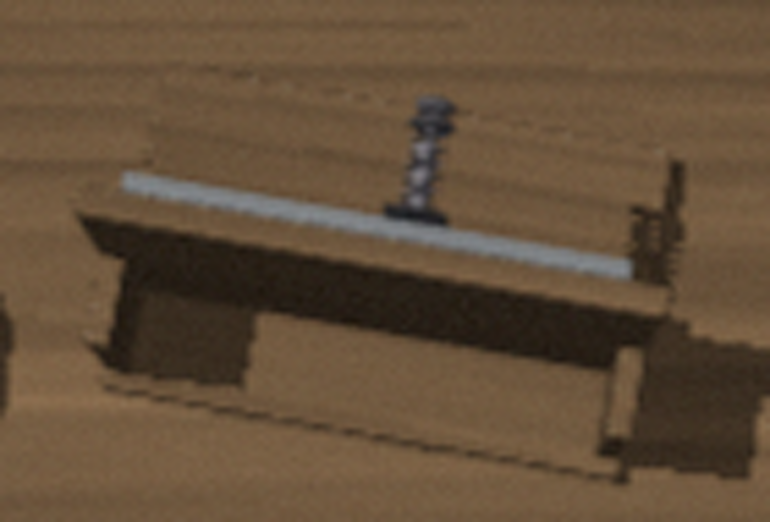

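View pics/t_lan.png

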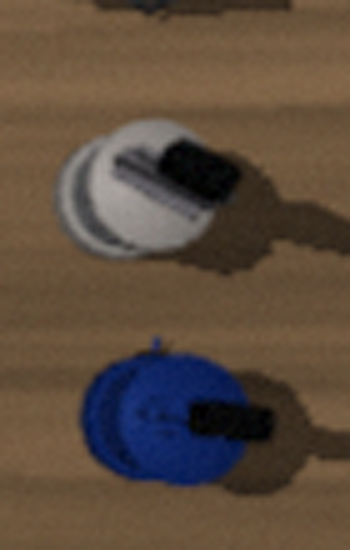

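View pics/s_lan.png

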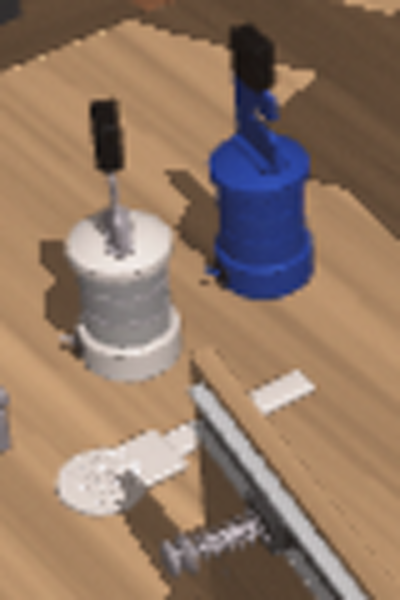

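View pics/s_all.png

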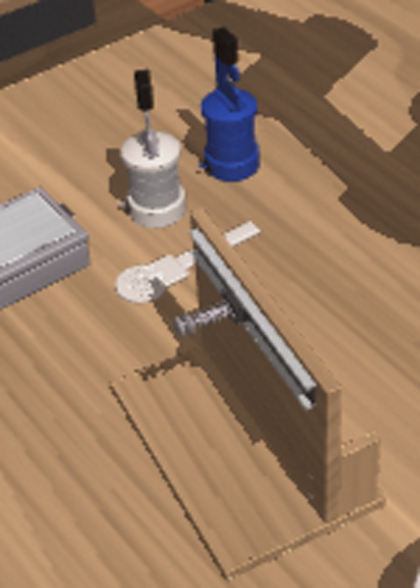

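```bash
python3 - <<'E'
from h import *
c=Cam("top"); c.crop(388,208,438,248,15,"pics/t_lan2.png")
s=Cam("scene"); s.crop(205,118,245,190,8,"pics/s_lan2.png"); s.crop(225,190,265,230,14,"pics/s_stud.png")
for n,i,(u0,v0,u1,v1) in (("top",c,(388,208,438,248)),("scene",s,(205,118,245,190))):
    m=(i.img[v0:v1,u0:u1].max(2)<38).astype(np.uint8)
    k,l,st,ce=cv2.connectedComponentsWithStats(m)
    for j in range(1,k):
        if st[j,4]>25:
            print(n,st[j],ce[j]+[u0,v0]); pts=np.argwhere(l==j)[:,::-1]+[u0,v0]; print(cv2.minAreaRect(pts.astype(np.float32)))
E
```

```text
top [ 23  10  18  13 145] [419.45517241 224.23448276]
((419.20001220703125, 224.1000213623047), (15.652474403381348, 9.838699340820312), 26.56505012512207)
scene [13  8  6 13 51] [220.66666667 132.15686275]
((220.63079833984375, 132.04615783691406), (12.403472900390625, 3.969111204147339), 82.87498474121094)
```

View pics/t_lan2.png

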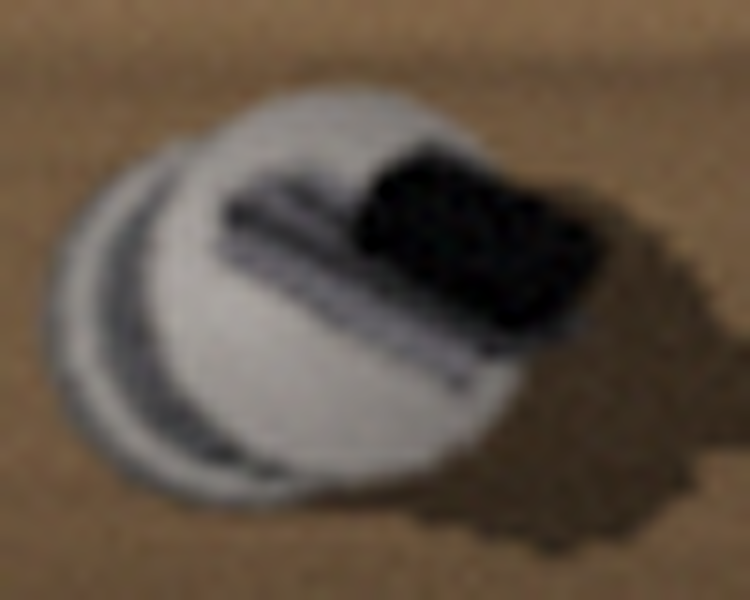

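View pics/s_lan2.png

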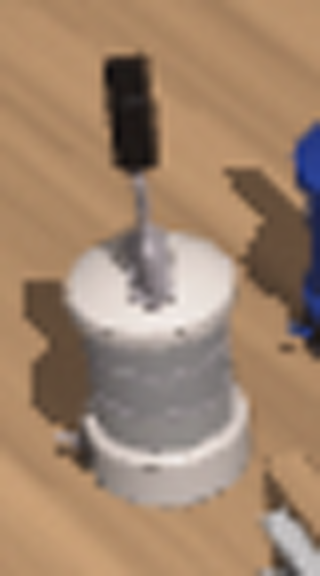

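View pics/s_stud.png

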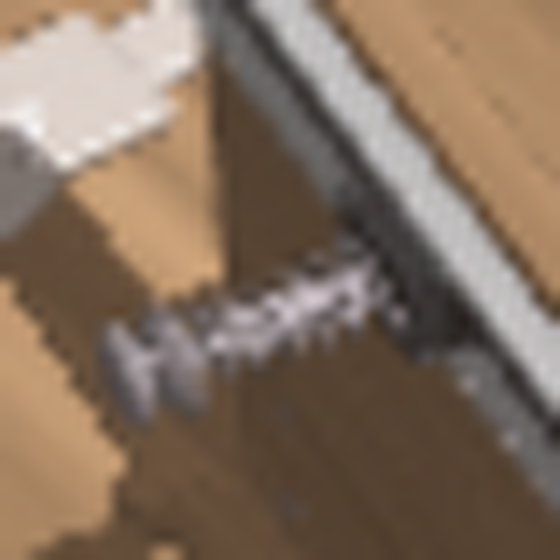

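```bash
python3 - <<'E'
from h import *
c=Cam("top"); 
c.crop(215,135,275,185,13,"pics/ts_l.png");c.crop(275,140,335,190,13,"pics/ts_r.png")
s=Cam("scene"); s.crop(205,170,310,305,4.4,"pics/s_stand.png")
f=lambda x,y:(205+(x+.5)/5.5-.5,130+(y+.5)/5.5-.5)
for nm,x,y,z in [("back-left top",80,215,.212),("back-right top",668,316,.212),("footfrontL",160,68,.015),("footfrontR",680,155,.015),("footbackL",105,385,.015),("footbackR",625,480,.015),("head",435,100,.19),("collar",432,125,.19)]:
    print(nm,c.plane(*f(x,y),z).round(4))
# grip triangulation
def tri(p,q):
    a,d=c.ray(*p);b,e=s.ray(*q)
    t=np.linalg.lstsq(np.c_[d,-e],b-a,rcond=None)[0]
    A=a+d*t[0];B=b+e*t[1];return (A+B)/2,np.linalg.norm(A-B)
print(tri((419.4,224.2),(220.7,132.2)))
g=lambda x,y:(388+(x+.5)/15-.5,208+(y+.5)/15-.5)
# cap circle, base
print("cap",c.plane(*g(340,285),.106))
print("plate foot line",c.plane(*g(220,250),.106),c.plane(*g(465,380),.106))
for x,y in [(375,190),(430,145),(600,240),(520,330)]: print("gripcorner z.202",c.plane(*g(x,y),.202))
E
```

```text
back-left top [0.5508 0.2257 0.212 ]
back-right top [ 0.504  -0.0466  0.212 ]
footfrontL [0.6717 0.2092 0.015 ]
footfrontR [ 0.6245 -0.0709  0.015 ]
footbackL [0.499  0.2362 0.015 ]
footbackR [ 0.4488 -0.0405  0.015 ]
head [0.611  0.0611 0.19  ]
collar [0.5989 0.0625 0.19  ]
(array([ 0.41287419, -0.28906117,  0.18325038]), np.float64(0.0007376401806060325))
cap [ 0.41326088 -0.28471829  0.106     ]
plate foot line [ 0.41959402 -0.2630552   0.106     ] [ 0.39600606 -0.30697521  0.106     ]
gripcorner z.202 [ 0.42101468 -0.26651868  0.202     ]
gripcorner z.202 [ 0.42870075 -0.27602312  0.202     ]
gripcorner z.202 [ 0.41261584 -0.30433795  0.202     ]
gripcorner z.202 [ 0.39730917 -0.29039726  0.202     ]
```

View pics/ts_l.png

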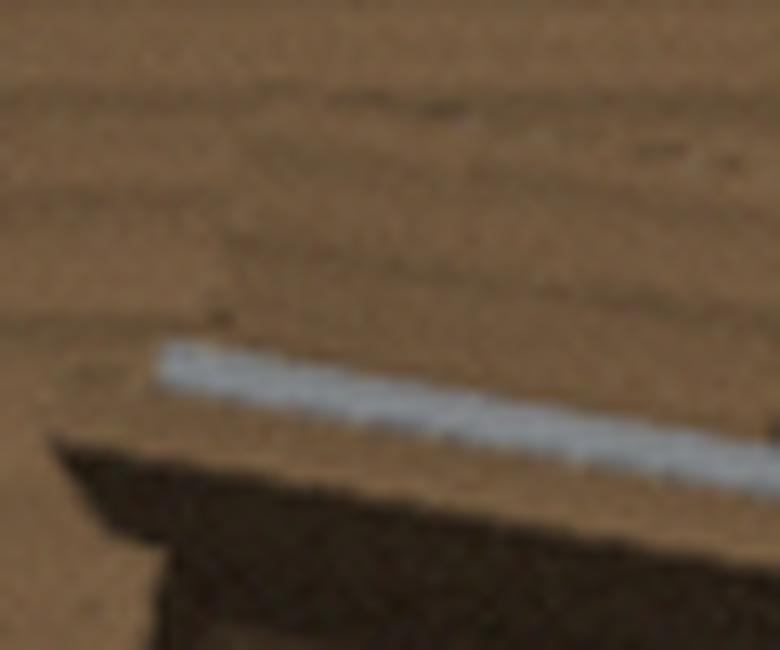

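View pics/ts_r.png

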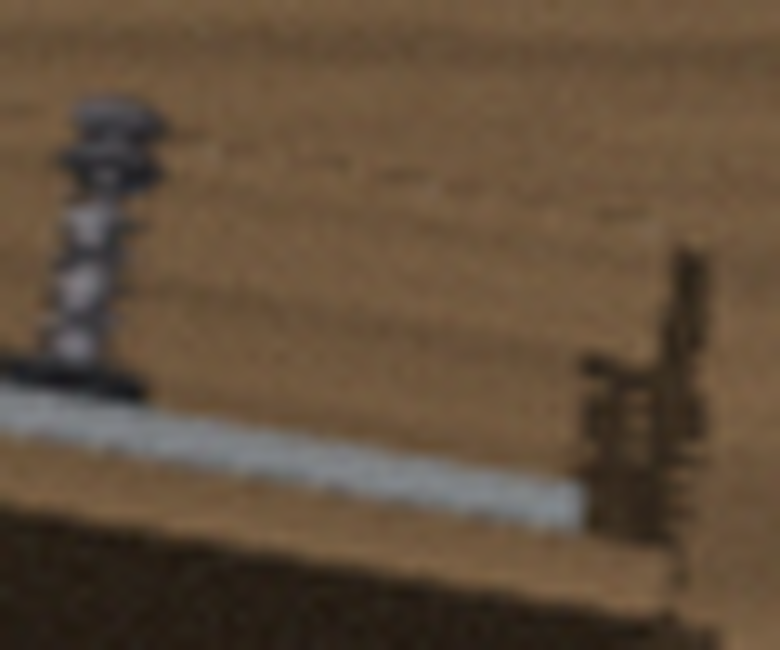

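View pics/s_stand.png

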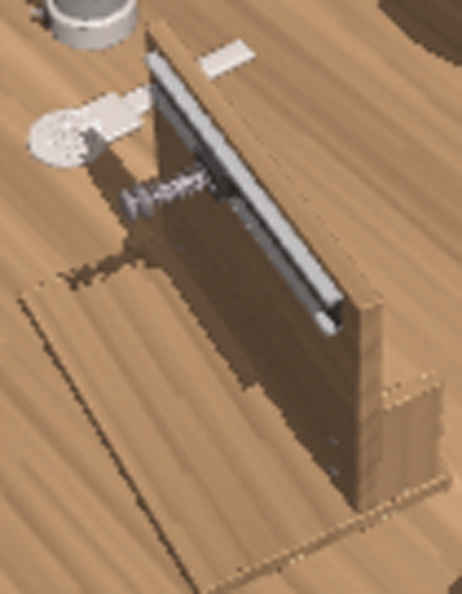

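The stand's yaw is about −9.8° with its origin near (0.5416, 0.087), and the stud sits at stand y ≈ −14 mm. The lantern axis is near (0.413, −0.287) with yaw about −28°, and the slot mouth appears to be on the +y end. I'll confirm that after lifting. Next I'll work out the approach move.

```bash
cat >> h.py <<'E'
from scipy.spatial.transform import Rotation as Ro
def rel(p,yaw_deg,tilt=None):
    """target TCP p, tool down with tool y along -(plate y) for lantern yaw yaw_deg -> row units"""
    o=ctrl.get_obs(); R0=Ro.from_rotvec(o["tool_rot"])
    a=np.radians(yaw_deg); y=-np.array([-np.sin(a),np.cos(a),0]); z=np.array([0,0,-1.]); x=np.cross(y,z)
    R1=Ro.from_matrix(np.c_[x,y,z])
    d=R0.inv().apply(np.array(p)-o["tool_pos"])*100
    r=np.degrees((R0.inv()*R1).as_rotvec())/5
    print("t",round(o["t"],2),"row",np.r_[d,r].round(3)); return np.r_[d,r]
def st():
    o=ctrl.get_obs(); M=Ro.from_rotvec(o["tool_rot"]).as_matrix()
    print("t",round(o["t"],2),"pos",o["tool_pos"].round(4),"yaw",np.degrees(np.arctan2(M[0,1],-M[1,1])).round(2),"tz",M[:,2].round(4),"F",o["contact_force"].round(2),"T",o["wrist_torque"].round(3),"open",round(o["opening"],4))
E
python3 - <<'E'
from h import *
st(); rel([.4127,-.2875,.26],-28)
c=Cam("top"); print(c.plane(426,274,.184))
E
```

```text
t 0.4 pos [ 0.2604 -0.5681  0.2311] yaw 24.63 tz [-1.e-04  3.e-04 -1.e+00] F [-0.33  0.16 -0.24] T [ 0.06  -0.046 -0.032] open 0.0855
t 0.4 row [ 2.5536e+01 -1.9159e+01 -2.8820e+00 -4.0000e-03  2.0000e-03  1.0525e+01]
[ 0.28526493 -0.30198195  0.184     ]
```

>>> apply_moves:
  rows:
    - [2.5, -1.9, -1.5, 0, 0, 1]
    - [5.1, -3.8, -2.9, 0, 0, 2.1]
    - [7.7, -5.7, -2.9, 0, 0, 3.2]
    - [10.2, -7.7, -2.9, 0, 0, 4.2]
    - [12.8, -9.6, -2.9, 0, 0, 5.3]
    - [15.3, -11.5, -2.9, 0, 0, 6.3]
    - [17.9, -13.4, -2.9, 0, 0, 7.4]
    - [20.4, -15.3, -2.9, 0, 0, 8.4]
    - [23, -17.2, -2.9, 0, 0, 9.5]
    - [25.5, -19.2, -2.9, 0, 0, 10.5]
    - [25.5, -19.2, -2.9, 0, 0, 10.5]
    - [25.5, -19.2, -2.9, 0, 0, 10.5]
  grip: 0.3

```text
t: 1.65
tool_pos: [0.4124, -0.2871, 0.2604]
tool_rot: [3.049, -0.753, 0.0]
contact_force: [-0.5, -0.6, 0.5]
opening: 0.0596
```

```bash
python3 - <<'E'
from h import *
st(); rel([.4127,-.2875,.169],-28)
c=Cam("top"); c.crop(370,190,450,250,9,"pics/t1.png");s=Cam("scene"); s.crop(190,80,270,190,5,"pics/s1.png")
E
```

```text
t 1.65 pos [ 0.4124 -0.2871  0.2604] yaw -27.75 tz [ 1.e-04 -6.e-04 -1.e+00] F [-0.54 -0.59  0.5 ] T [ 0.039 -0.004  0.04 ] open 0.0596
t 1.65 row [ 4.500e-02  1.700e-02  9.144e+00  6.000e-03 -4.000e-03  5.100e-02]
```

View pics/t1.png

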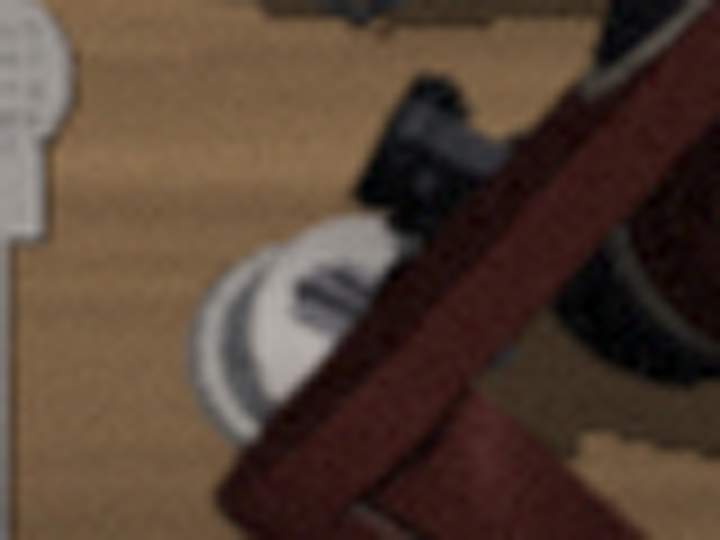

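View pics/s1.png

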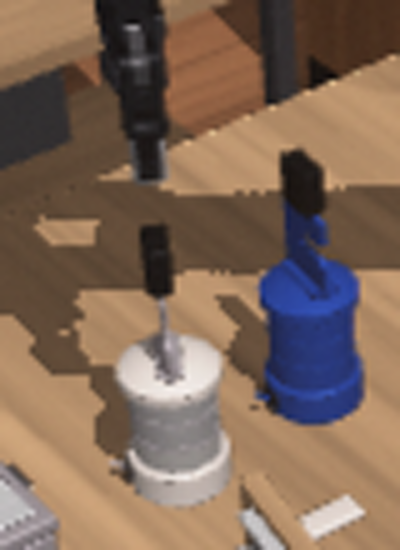

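The fingers (scene crop (148,165)) hang directly over the grip (155,260) and look aligned. I'll descend and close.

>>> apply_moves:
  rows:
    - [0, 0, 1.5, 0, 0, 0]
    - [0, 0, 3.5, 0, 0, 0]
    - [0, 0, 5.5, 0, 0, 0]
    - [0, 0, 7, 0, 0, 0]
    - [0, 0, 8, 0, 0, 0]
    - [0, 0, 8.7, 0, 0, 0]
    - [0, 0, 9.1, 0, 0, 0]
    - [0, 0, 9.1, 0, 0, 0]

```text
t: 2.55
tool_pos: [0.4119, -0.2881, 0.1692]
tool_rot: [3.049, -0.757, -0.0]
contact_force: [-0.1, -0.0, 1.2]
opening: 0.0599
```

>>> apply_moves:
  rows:
    - [0, 0, 0, 0, 0, 0]
    - [0, 0, 0, 0, 0, 0]
    - [0, 0, 0, 0, 0, 0]
    - [0, 0, 0, 0, 0, 0]
    - [0, 0, 0, 0, 0, 0]
    - [0, 0, 0, 0, 0, 0]
    - [0, 0, 0, 0, 0, 0]
    - [0, 0, 0, 0, 0, 0]
  grip: 1
  squeeze: 40

```text
t: 3.35
tool_pos: [0.4125, -0.2883, 0.1702]
tool_rot: [3.048, -0.757, 0.002]
contact_force: [0.4, 1.3, 4.9]
opening: 0.0355
```

```bash
python3 - <<'E'
from h import *
st(); 
s=Cam("scene"); s.crop(180,80,260,190,5,"pics/s2.png")
E
```

```text
t 3.35 pos [ 0.4125 -0.2883  0.1702] yaw -27.88 tz [ 0.0013 -0.001  -1.    ] F [0.38 1.31 4.87] T [ 0.303 -0.227  0.006] open 0.0355
```

View pics/s2.png

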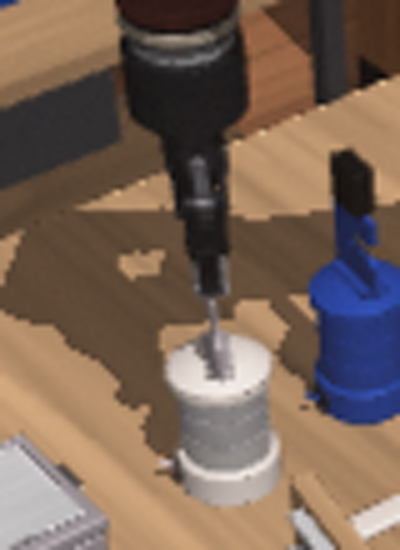

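>>> apply_moves:
  rows:
    - [0, 0, -0.5, 0, 0, 0]
    - [0, 0, -1.2, 0, 0, 0]
    - [0, 0, -2.5, 0, 0, 0]
    - [0, 0, -4, 0, 0, 0]
    - [0, 0, -5.5, 0, 0, 0]
    - [0, 0, -7, 0, 0, 0]
    - [0, 0, -8, 0, 0, 0]
    - [0, 0, -8.5, 0, 0, 0]
    - [0, 0, -8.5, 0, 0, 0]
  squeeze: 60

```text
t: 4.3
tool_pos: [0.4127, -0.2885, 0.2563]
tool_rot: [3.048, -0.756, 0.005]
contact_force: [-0.6, 0.2, -2.8]
opening: 0.0346
```

>>> apply_moves:
  rows:
    - [0, 0, 0, 0, 0, -1]
    - [0, 0, 0, 0, 0, -2.2]
    - [0, 0, 0, 0, 0, -3.5]
    - [0, 0, 0, 0, 0, -4.8]
    - [0, 0, 0, 0, 0, -6.1]
    - [0, 0, 0, 0, 0, -7.4]
    - [0, 0, 0, 0, 0, -8.7]
    - [0, 0, 0, 0, 0, -10]
    - [0, 0, 0, 0, 0, -11.2]
    - [0, 0, 0, 0, 0, -12.3]
    - [0, 0, 0, 0, 0, -13.3]
    - [0, 0, 0, 0, 0, -14]
    - [0, 0, 0, 0, 0, -14]
    - [0, 0, 0, 0, 0, -14]

```text
t: 5.7
tool_pos: [0.4124, -0.2883, 0.2554]
tool_rot: [2.931, 1.126, 0.001]
contact_force: [-0.3, 0.2, -2.9]
opening: 0.0348
```

```bash
python3 - <<'E'
from h import *
st(); print(ctrl.get_obs()["q"].round(2))
s=Cam("scene"); s.crop(180,60,260,190,5,"pics/s3.png")
E
```

```text
t 5.7 pos [ 0.4124 -0.2883  0.2554] yaw 42.04 tz [ 0.0015 -0.0012 -1.    ] F [-0.27  0.22 -2.94] T [0.009 0.031 0.044] open 0.0348
[-0.76 -0.26  1.86  0.    1.54  0.08]
```

View pics/s3.png

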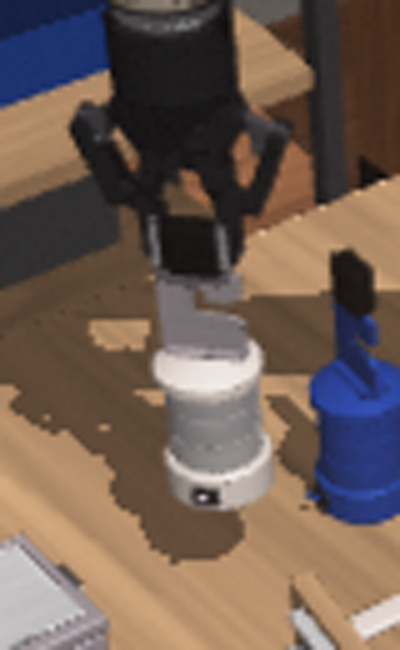

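The plate is seen broadside here. The slot's mouth is on the right at crop (240,300), which is lantern +y as assumed, and the lantern is held upright. I'll carry it to the stand from the −y side.

```bash
python3 - <<'E'
from h import *
rel([.59,-.11,.2555],-9.8);rel([.5933,.0131,.2555],-9.8)
E
```

```text
t 5.75 row [ 2.5123e+01 -1.3480e+00  1.8000e-02  2.2000e-02 -1.5000e-02  1.0372e+01]
t 5.75 row [ 3.3615e+01 -1.0266e+01  1.0000e-03  2.2000e-02 -1.5000e-02  1.0372e+01]
```

>>> apply_moves:
  rows:
    - [1, 0, 0, 0, 0, 0.5]
    - [2.5, -0.1, 0, 0, 0, 1.2]
    - [4.5, -0.2, 0, 0, 0, 2.1]
    - [7, -0.4, 0, 0, 0, 3]
    - [9.5, -0.5, 0, 0, 0, 4]
    - [12, -0.6, 0, 0, 0, 5]
    - [14.5, -0.8, 0, 0, 0, 6]
    - [17, -0.9, 0, 0, 0, 7]
    - [19.5, -1, 0, 0, 0, 8]
    - [22, -1.2, 0, 0, 0, 9]
    - [25.1, -1.3, 0, 0, 0, 10]
    - [26.5, -2.8, 0, 0, 0, 10.4]
    - [28, -4.4, 0, 0, 0, 10.4]
    - [29.5, -6, 0, 0, 0, 10.4]
    - [31, -7.6, 0, 0, 0, 10.4]
    - [32.3, -8.9, 0, 0, 0, 10.4]
    - [33.1, -9.8, 0, 0, 0, 10.4]
    - [33.6, -10.3, 0, 0, 0, 10.4]
    - [33.6, -10.3, 0, 0, 0, 10.4]
    - [33.6, -10.3, 0, 0, 0, 10.4]

```text
t: 7.75
tool_pos: [0.593, 0.0127, 0.2555]
tool_rot: [3.128, -0.273, 0.003]
contact_force: [-0.2, 0.6, -2.7]
opening: 0.0355
```

```bash
python3 - <<'E'
from h import *
st()
s=Cam("scene"); s.crop(180,110,300,230,5,"pics/s4.png")
c=Cam("top"); c.crop(255,120,345,190,8,"pics/t4.png")
E
```

```text
t 7.75 pos [0.593  0.0127 0.2555] yaw -9.97 tz [ 0.0017 -0.002  -1.    ] F [-0.16  0.63 -2.7 ] T [-0.001 -0.002 -0.027] open 0.0355
```

View pics/s4.png

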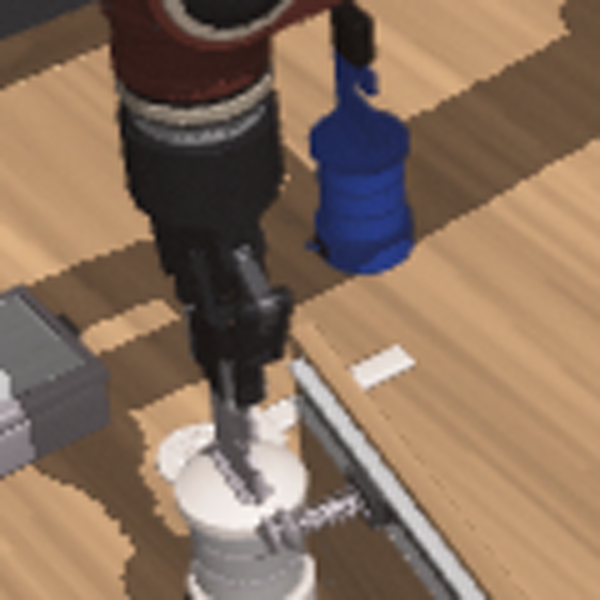

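View pics/t4.png

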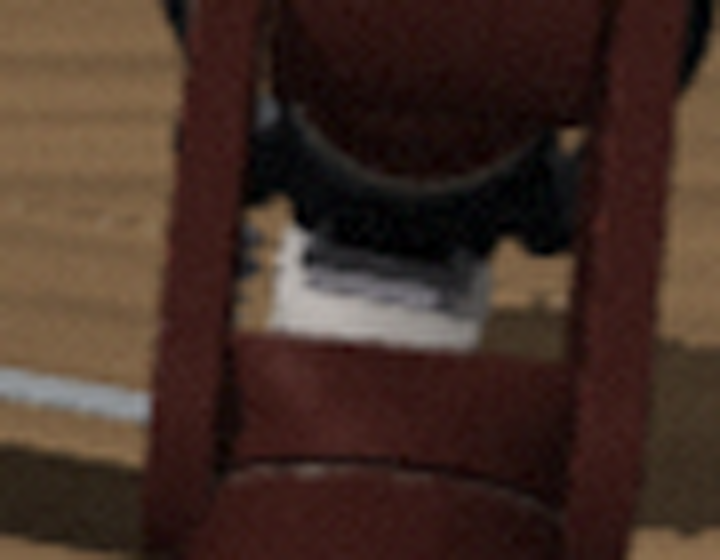

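```bash
python3 - <<'E'
from h import *
s=Cam("scene"); s.crop(215,185,265,225,15,"pics/s5.png")
c=Cam("top"); c.crop(280,140,325,170,16,"pics/t5.png")
E
```

```text
(no output)
```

View pics/s5.png

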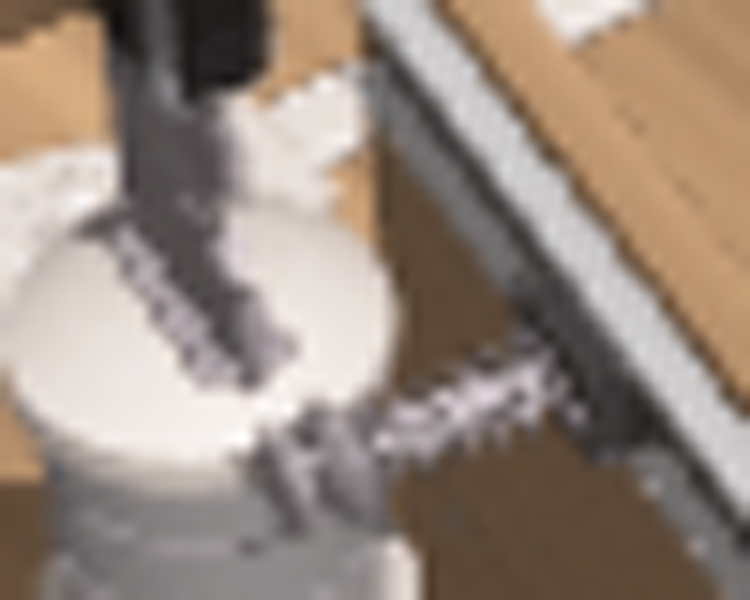

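View pics/t5.png

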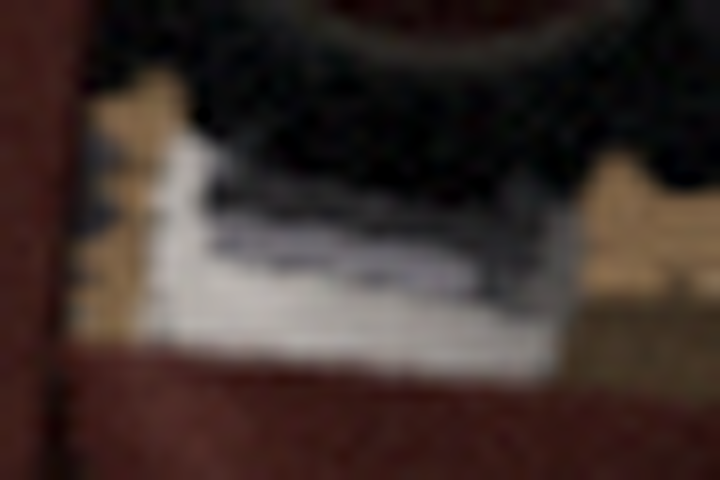

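```bash
python3 - <<'E'
from h import *
s=Cam("scene"); c=Cam("top")
o=np.array([.5416,.087,0]);a=np.radians(-9.8);X=np.array([np.cos(a),np.sin(a),0]);Y=np.array([-np.sin(a),np.cos(a),0])
S=lambda p:np.array([(p-o)@X,(p-o)@Y,p[2]]).round(4)
f=lambda x,y:(215+(x+.5)/15-.5,185+(y+.5)/15-.5)
# cap ellipse fit: threshold white
m=((s.img.min(2)>150)).astype(np.uint8)
print("cap c",S(s.plane(*f(200,330),.1913)))
for n,(x,y) in dict(headL=(285,485),head=(290,480),collar=(350,462),neck=(325,462),foot0=(100,225),foot1=(230,380),foot2=(290,350)).items():
    print(n,S(s.plane(*f(x,y),.1900)))
print("tcp",S(ctrl.get_obs()["tool_pos"]))
g=lambda x,y:(280+(x+.5)/16-.5,140+(y+.5)/16-.5)
for n,(x,y) in dict(head=(100,155),collar=(95,215),neck=(97,185),fl=(215,255),fr=(480,300),darkl=(215,205)).items():
    print(n,S(c.plane(*g(x,y),.1900)))
# predicted px in scene crop of things
P=lambda x,y,z:((s.proj(o+x*X+y*Y+[0,0,z])-[215,185]+.5)*15).round(0)
for q in [(.0615,-.0925,.19),(.0655,-.0925,.19),(.0655,-.0365,.19),(.0615,-.0365,.19),(.0615,-.0365,.220),(.0655,-.0365,.220),(.067,-.014,.19),(.0725,-.014,.19),(.064,-.014,.19),(.0,0,.205),(-.015,0,.212)]: print(q,P(*q))
E
```

```text
cap c [ 0.0665 -0.0564  0.1913]
headL [ 0.0695 -0.0147  0.19  ]
head [ 0.0682 -0.0154  0.19  ]
collar [ 0.0571 -0.0142  0.19  ]
neck [ 0.061  -0.0163  0.19  ]
foot0 [ 0.0704 -0.0917  0.19  ]
foot1 [ 0.0668 -0.0433  0.19  ]
foot2 [ 0.0542 -0.0449  0.19  ]
tcp [ 0.0633 -0.0644  0.2556]
head [ 0.07   -0.0197  0.19  ]
collar [ 0.06   -0.0207  0.19  ]
neck [ 0.065  -0.0201  0.19  ]
fl [ 0.0568 -0.041   0.19  ]
fr [ 0.0569 -0.0847  0.19  ]
darkl [ 0.065  -0.0396  0.19  ]
(0.0615, -0.0925, 0.19) [143. 206.]
(0.0655, -0.0925, 0.19) [123. 214.]
(0.0655, -0.0365, 0.19) [253. 401.]
(0.0615, -0.0365, 0.19) [274. 394.]
(0.0615, -0.0365, 0.22) [261. 272.]
(0.0655, -0.0365, 0.22) [240. 280.]
(0.067, -0.014, 0.19) [300. 483.]
(0.0725, -0.014, 0.19) [272. 494.]
(0.064, -0.014, 0.19) [316. 477.]
(0.0, 0, 0.205) [672. 338.]
(-0.015, 0, 0.212) [746. 280.]
```

>>> apply_moves:
  rows:
    - [0, 0, 0.5, 0, 0, 0]
    - [0, 0, 1.3, 0, 0, 0]
    - [0, 0, 2.1, 0, 0, 0]
    - [0, 0, 2.8, 0, 0, 0]
    - [0, 0, 3.3, 0, 0, 0]
    - [0, 0, 3.5, 0, 0, 0]
    - [0, 0, 3.5, 0, 0, 0]
    - [0, 0, 3.5, 0, 0, 0]

```text
t: 8.85
tool_pos: [0.5933, 0.0127, 0.2209]
tool_rot: [3.128, -0.273, 0.004]
contact_force: [-0.1, 0.0, -3.6]
opening: 0.0352
```

```bash
cat >> h.py <<'E'
o_=np.array([.5416,.087,0]);a_=np.radians(-9.8);X_=np.array([np.cos(a_),np.sin(a_),0]);Y_=np.array([-np.sin(a_),np.cos(a_),0])
S=lambda p:np.array([(p-o_)@X_,(p-o_)@Y_,p[2]]).round(4)
def ss():
    o=ctrl.get_obs(); F=o["contact_force"]; print("t",round(o["t"],2),"stand pos",S(o["tool_pos"])*1000,"F stand",np.round([F@X_,F@Y_,F[2]],2),"T",o["wrist_torque"].round(3),"open",round(o["opening"],4))
E
python3 - <<'E'
from h import *
st();ss()
s=Cam("scene"); s.crop(210,170,270,230,11,"pics/s6.png")
c=Cam("top"); c.crop(280,140,325,170,16,"pics/t6.png")
E
```

```text
t 8.85 pos [0.5933 0.0127 0.2209] yaw -9.98 tz [ 0.0024 -0.0015 -1.    ] F [-0.07  0.02 -3.57] T [-0.018  0.004  0.042] open 0.0352
t 8.85 stand pos [ 63.5 -64.4 220.9] F stand [-0.08  0.01 -3.57] T [-0.018  0.004  0.042] open 0.0352
```

View pics/s6.png

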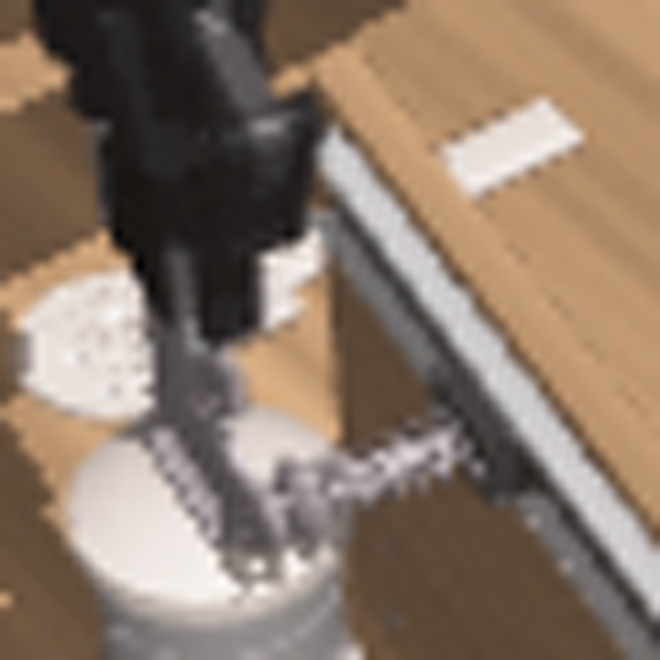

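View pics/t6.png

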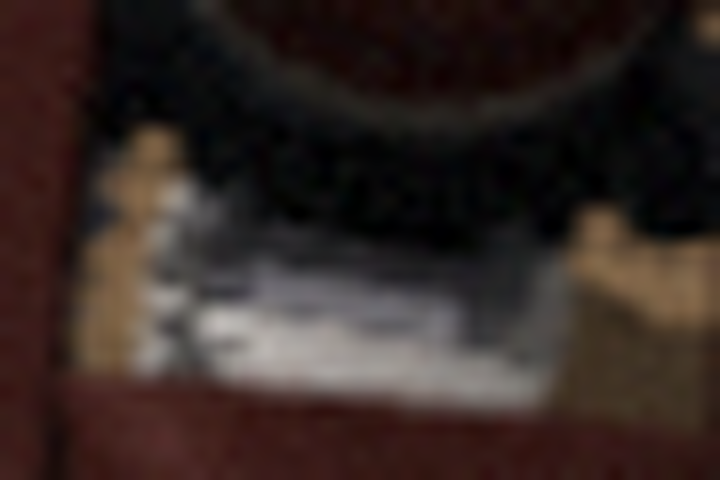

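>>> apply_moves:
  rows:
    - [0, -0.2, 0.05, 0, 0, 0]
    - [0, -0.4, 0.05, 0, 0, 0]
    - [0, -0.6, 0.05, 0, 0, 0]
    - [0, -0.8, 0.05, 0, 0, 0]
    - [0, -1.0, 0.05, 0, 0, 0]
    - [0, -1.2, 0.05, 0, 0, 0]
    - [0, -1.4, 0.05, 0, 0, 0]
    - [0, -1.6, 0.05, 0, 0, 0]

```text
t: 9.75
tool_pos: [0.5962, 0.0286, 0.2206]
tool_rot: [3.128, -0.273, 0.004]
contact_force: [-0.4, 0.0, -2.6]
opening: 0.0354
```

```bash
python3 - <<'E'
from h import *
ss()
s=Cam("scene"); s.crop(210,170,270,230,11,"pics/s7.png")
c=Cam("top"); c.crop(275,140,320,170,16,"pics/t7.png")
ss()
E
```

```text
t 9.75 stand pos [ 63.7 -48.2 220.6] F stand [-0.38 -0.02 -2.56] T [0.007 0.018 0.064] open 0.0354
t 9.85 stand pos [ 63.7 -48.2 220.6] F stand [ 0.26  0.12 -3.57] T [ 0.004  0.007 -0.009] open 0.0354
```

View pics/s7.png

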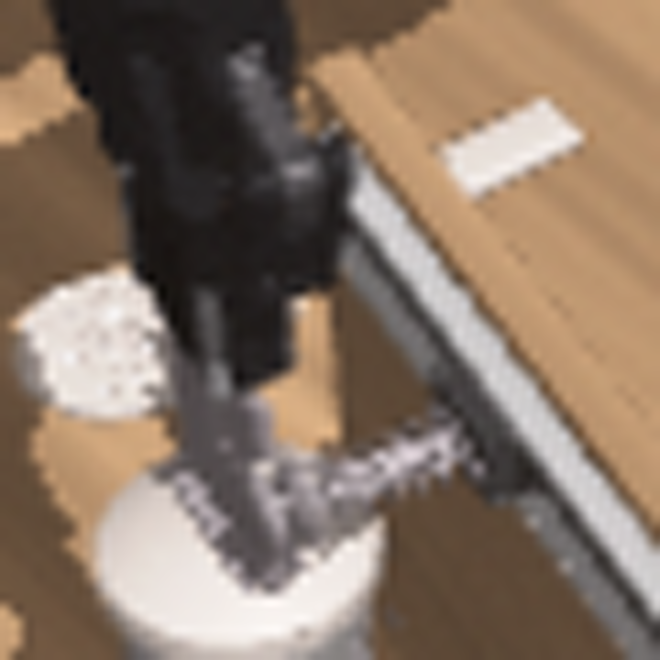

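View pics/t7.png

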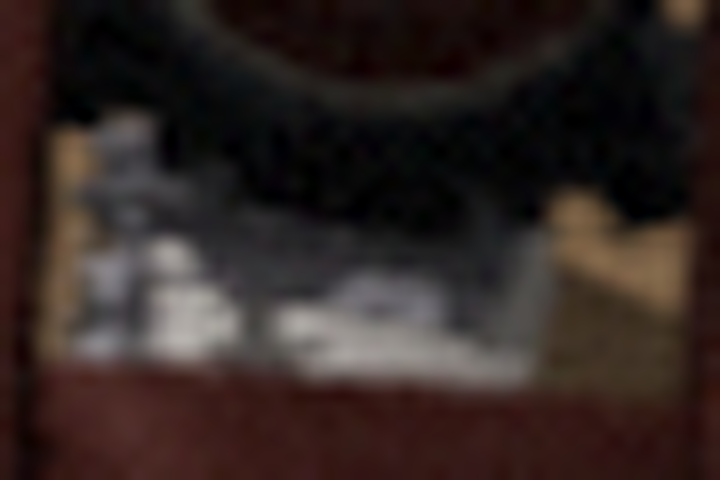

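>>> apply_moves:
  rows:
    - [0, -0.1, 0, 0, 0, 0]
    - [0, -0.2, 0, 0, 0, 0]
    - [0, -0.3, 0, 0, 0, 0]
    - [0, -0.4, 0, 0, 0, 0]
    - [0, -0.5, 0, 0, 0, 0]
    - [0, -0.6, 0, 0, 0, 0]

```text
t: 10.45
tool_pos: [0.5972, 0.0345, 0.2206]
tool_rot: [3.128, -0.273, 0.005]
contact_force: [0.1, -0.3, -2.8]
opening: 0.0352
```

```bash
python3 -c "from h import *; ss()"
```

```text
t 10.45 stand pos [ 63.8 -42.3 220.6] F stand [ 0.11 -0.31 -2.77] T [-0.153 -0.045 -0.019] open 0.0352
```

>>> apply_moves:
  rows:
    - [0, -0.1, 0, 0, 0, 0]
    - [0, -0.2, 0, 0, 0, 0]
    - [0, -0.3, 0, 0, 0, 0]
    - [0, -0.4, 0, 0, 0, 0]

```text
t: 10.85
tool_pos: [0.5978, 0.0384, 0.2205]
tool_rot: [3.128, -0.273, 0.004]
contact_force: [0.3, -1.4, -3.4]
opening: 0.0352
```

```bash
python3 -c "from h import *; ss()"
```

```text
t 10.85 stand pos [ 63.7 -38.4 220.5] F stand [ 0.51 -1.38 -3.39] T [-0.346  0.122 -0.034] open 0.0352
```

>>> apply_moves:
  rows:
    - [0, -0.1, 0, 0, 0, 0]
    - [0, -0.2, 0, 0, 0, 0]
    - [0, -0.3, 0, 0, 0, 0]

```text
t: 11.15
tool_pos: [0.5983, 0.0414, 0.2206]
tool_rot: [3.128, -0.273, 0.004]
contact_force: [-0.8, -1.0, -3.3]
opening: 0.0351
```

```bash
python3 -c "from h import *; ss()"
```

```text
t 11.15 stand pos [ 63.7 -35.3 220.6] F stand [-0.63 -1.08 -3.3 ] T [-0.335  0.045  0.037] open 0.0351
```

>>> apply_moves:
  rows:
    - [0, -0.1, 0, 0, 0, 0]
    - [0, -0.2, 0, 0, 0, 0]
    - [0, -0.3, 0, 0, 0, 0]
    - [0, -0.4, 0, 0, 0, 0]
    - [0, -0.5, 0, 0, 0, 0]

```text
t: 11.65
tool_pos: [0.5992, 0.0464, 0.2206]
tool_rot: [3.128, -0.273, 0.004]
contact_force: [-0.7, -2.1, -2.8]
opening: 0.0349
```

```bash
python3 -c "from h import *; ss()
s=Cam('scene'); s.crop(210,170,270,230,11,'pics/s8.png')"
```

```text
t 11.65 stand pos [ 63.7 -30.2 220.6] F stand [-0.37 -2.15 -2.81] T [-0.38   0.053 -0.021] open 0.0349
```

View pics/s8.png

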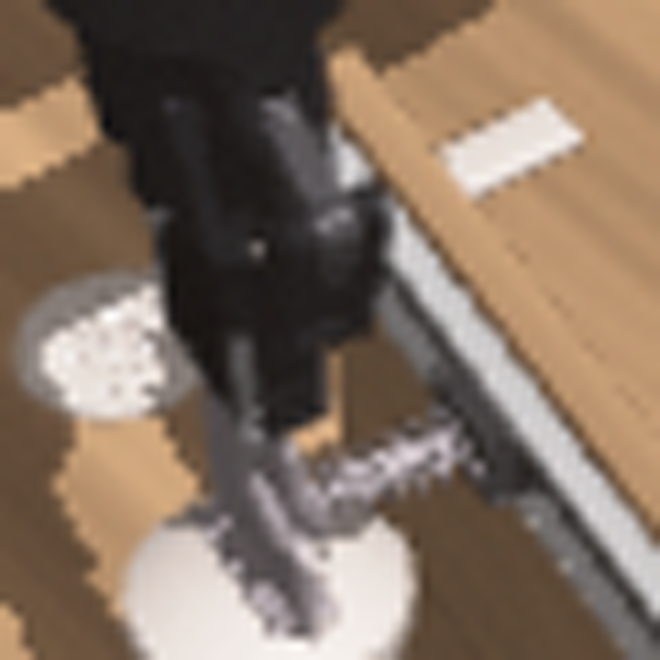

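>>> apply_moves:
  rows:
    - [0, -0.1, 0, 0, 0, 0]
    - [0, -0.2, 0, 0, 0, 0]
    - [0, -0.3, 0, 0, 0, 0]
    - [0, -0.4, 0, 0, 0, 0]
    - [0, -0.5, 0, 0, 0, 0]
    - [0, -0.6, 0, 0, 0, 0]

```text
t: 12.3
tool_pos: [0.6003, 0.0526, 0.2206]
tool_rot: [3.128, -0.273, 0.004]
contact_force: [-0.1, -1.4, -2.3]
opening: 0.0352
```

```bash
python3 -c "from h import *; ss()
s=Cam('scene'); s.crop(220,185,260,225,16,'pics/s9.png')"
```

```text
t 12.3 stand pos [ 63.7 -23.9 220.6] F stand [ 0.1  -1.44 -2.31] T [-0.34  -0.048 -0.01 ] open 0.0352
```

View pics/s9.png

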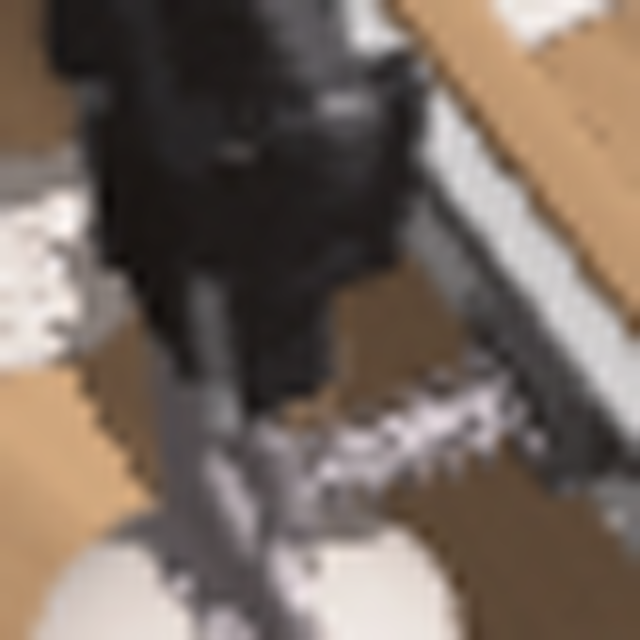

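The head's face (crop (225,495)) is in front of the plate and the collar (290,480) is behind it, so the plate is between them. I'll continue.

>>> apply_moves:
  rows:
    - [0, -0.1, 0, 0, 0, 0]
    - [0, -0.2, 0, 0, 0, 0]
    - [0, -0.3, 0, 0, 0, 0]
    - [0, -0.4, 0, 0, 0, 0]
    - [0, -0.5, 0, 0, 0, 0]
    - [0, -0.6, 0, 0, 0, 0]

```text
t: 12.95
tool_pos: [0.6015, 0.0587, 0.2206]
tool_rot: [3.128, -0.273, 0.005]
contact_force: [0.8, -2.2, -3.4]
opening: 0.0354
```

>>> apply_moves:
  rows:
    - [0, -0.1, 0, 0, 0, 0]
    - [0, -0.15, 0, 0, 0, 0]
    - [0, -0.2, 0, 0, 0, 0]

```text
t: 13.25
tool_pos: [0.6018, 0.0607, 0.2206]
tool_rot: [3.128, -0.273, 0.005]
contact_force: [0.2, -2.3, -2.5]
opening: 0.035
```

```bash
python3 -c "from h import *; ss()"
```

```text
t 13.25 stand pos [ 63.8 -15.7 220.6] F stand [ 0.56 -2.25 -2.54] T [-0.416 -0.058  0.022] open 0.035
```

>>> apply_moves:
  rows:
    - [0, -0.05, 0, 0, 0, 0]
    - [0, -0.1, 0, 0, 0, 0]
    - [0, -0.15, 0, 0, 0, 0]

```text
t: 13.55
tool_pos: [0.6021, 0.0622, 0.2206]
tool_rot: [3.128, -0.273, 0.005]
contact_force: [1.4, -2.1, -2.1]
opening: 0.0351
```

```bash
python3 -c "from h import *; ss()"
```

```text
t 13.55 stand pos [ 63.8 -14.1 220.6] F stand [ 1.74 -1.82 -2.14] T [-0.341 -0.107  0.057] open 0.0351
```

>>> apply_moves:
  rows:
    - [0, -0.05, 0, 0, 0, 0]
    - [0, -0.1, 0, 0, 0, 0]

```text
t: 13.75
tool_pos: [0.6023, 0.0632, 0.2207]
tool_rot: [3.128, -0.273, 0.005]
contact_force: [0.2, -1.5, -2.9]
opening: 0.0351
```

>>> apply_moves:
  rows:
    - [0, -0.05, 0, 0, 0, 0]
    - [0, -0.1, 0, 0, 0, 0]

```text
t: 13.95
tool_pos: [0.6025, 0.0641, 0.2206]
tool_rot: [3.128, -0.273, 0.005]
contact_force: [-0.7, -2.9, -2.4]
opening: 0.0353
```

```bash
python3 -c "from h import *; ss()"
```

```text
t 13.95 stand pos [ 63.9 -12.2 220.6] F stand [-0.24 -2.99 -2.42] T [-0.605  0.013 -0.008] open 0.0353
```

>>> apply_moves:
  rows:
    - [0, -0.05, 0, 0, 0, 0]
    - [0, -0.05, 0, 0, 0, 0]

```text
t: 14.15
tool_pos: [0.6025, 0.0642, 0.2206]
tool_rot: [3.127, -0.273, 0.004]
contact_force: [-0.2, -3.3, -3.1]
opening: 0.0352
```

>>> apply_moves:
  rows:
    - [0, -0.05, 0, 0, 0, 0]
    - [0, -0.05, 0, 0, 0, 0]

```text
t: 14.35
tool_pos: [0.6025, 0.0643, 0.2206]
tool_rot: [3.126, -0.273, 0.004]
contact_force: [-0.3, -4.9, -1.4]
opening: 0.0352
```

```bash
python3 -c "from h import *; ss()"
```

```text
t 14.35 stand pos [ 63.9 -12.  220.6] F stand [ 0.53 -4.85 -1.37] T [-0.92   0.12   0.021] open 0.0352
```

The slot has reached its stop: y held at −12.0 mm, the side force rose to 4.9 N and the moment jumped. I'll ease back 1 mm to unload it, then press down.

>>> apply_moves:
  rows:
    - [0, 0.05, 0, 0, 0, 0]
    - [0, 0.1, 0, 0, 0, 0]
    - [0, 0.12, 0, 0, 0, 0]
    - [0, 0.12, 0.1, 0, 0, 0]
    - [0, 0.12, 0.2, 0, 0, 0]
    - [0, 0.12, 0.3, 0, 0, 0]

```text
t: 14.95
tool_pos: [0.6024, 0.0635, 0.2179]
tool_rot: [3.126, -0.272, 0.005]
contact_force: [-0.4, -0.2, -1.0]
opening: 0.0351
```

```bash
python3 -c "from h import *; ss();st()"
```

```text
t 14.95 stand pos [ 64.  -12.8 217.9] F stand [-0.33 -0.24 -0.99] T [ 0.059  0.091 -0.012] open 0.0351
t 14.95 pos [0.6024 0.0635 0.2179] yaw -9.96 tz [ 0.0028 -0.0036 -1.    ] F [-0.37 -0.18 -0.99] T [ 0.059  0.091 -0.012] open 0.0351
```

>>> apply_moves:
  rows:
    - [0, 0, 0.1, 0, 0, 0]
    - [0, 0, 0.2, 0, 0, 0]
    - [0, 0, 0.3, 0, 0, 0]
    - [0, 0, 0.4, 0, 0, 0]

```text
t: 15.35
tool_pos: [0.6025, 0.0634, 0.2138]
tool_rot: [3.126, -0.272, 0.005]
contact_force: [-0.8, 0.0, -1.5]
opening: 0.035
```

```bash
python3 -c "from h import *; ss()"
```

```text
t 15.35 stand pos [ 64.  -12.9 213.8] F stand [-0.75 -0.1  -1.51] T [0.014 0.092 0.025] open 0.035
```

>>> apply_moves:
  rows:
    - [0, 0, 0.1, 0, 0, 0]
    - [0, 0, 0.2, 0, 0, 0]
    - [0, 0, 0.25, 0, 0, 0]

```text
t: 15.65
tool_pos: [0.6024, 0.0634, 0.2111]
tool_rot: [3.126, -0.272, 0.005]
contact_force: [-0.4, -0.2, -0.2]
opening: 0.0349
```

>>> apply_moves:
  rows:
    - [0, 0, 0.05, 0, 0, 0]
    - [0, 0, 0.1, 0, 0, 0]

```text
t: 15.85
tool_pos: [0.6024, 0.0634, 0.2101]
tool_rot: [3.126, -0.273, 0.005]
contact_force: [-0.3, -0.1, -1.0]
opening: 0.0348
```

```bash
python3 -c "from h import *; ss()"
```

```text
t 15.85 stand pos [ 64.  -12.9 210.1] F stand [-0.24 -0.15 -1.02] T [0.037 0.098 0.052] open 0.0348
```

>>> apply_moves:
  rows:
    - [0, 0, 0.05, 0, 0, 0]
    - [0, 0, 0.07, 0, 0, 0]

```text
t: 16.05
tool_pos: [0.6025, 0.0634, 0.2098]
tool_rot: [3.126, -0.273, 0.005]
contact_force: [-1.5, 0.5, 1.0]
opening: 0.0349
```

>>> apply_moves:
  rows:
    - [0, 0, 0.05, 0, 0, 0]
    - [0, 0, 0.07, 0, 0, 0]

```text
t: 16.25
tool_pos: [0.6025, 0.0634, 0.2096]
tool_rot: [3.126, -0.272, 0.005]
contact_force: [-2.5, 0.3, 2.5]
opening: 0.0348
```

```bash
python3 -c "from h import *; ss()"
```

```text
t 16.25 stand pos [ 64.  -12.9 209.6] F stand [-2.53 -0.17  2.52] T [0.003 0.43  0.01 ] open 0.0348
```

>>> apply_moves:
  rows:
    - [0, 0, 0.08, 0, 0, 0]
    - [0, 0, 0.08, 0, 0, 0]
    - [0, 0, 0.08, 0, 0, 0]

```text
t: 16.55
tool_pos: [0.6026, 0.0634, 0.2094]
tool_rot: [3.126, -0.272, 0.006]
contact_force: [-3.4, -0.5, 4.5]
opening: 0.0354
```

```bash
python3 -c "from h import *; ss();st()
s=Cam('scene'); s.crop(200,160,270,230,9,'pics/s10.png')"
```

```text
t 16.55 stand pos [ 64.1 -12.9 209.4] F stand [-3.21 -1.11  4.47] T [-0.03   0.671  0.043] open 0.0354
t 16.55 pos [0.6026 0.0634 0.2094] yaw -9.96 tz [ 0.0034 -0.0037 -1.    ] F [-3.36 -0.55  4.47] T [-0.03   0.671  0.043] open 0.0354
```

View pics/s10.png

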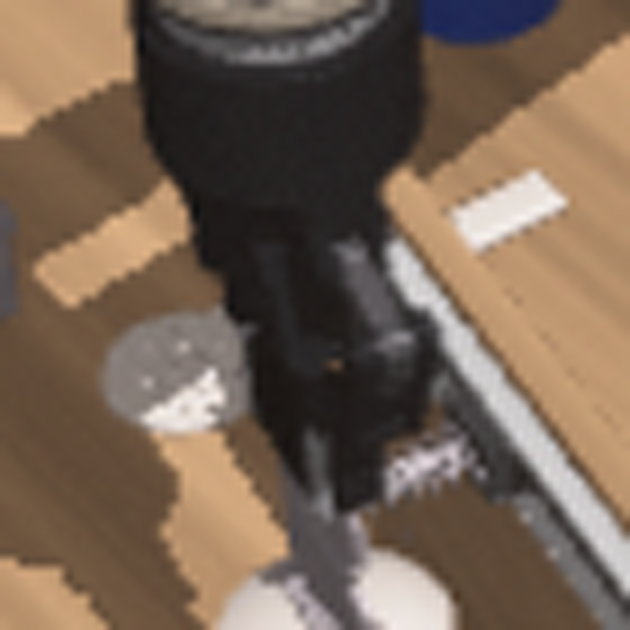

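Fz rose by about 7 N with no further travel, so the stud is home after 11 mm of descent. I'll take off the press load and check before releasing.

>>> apply_moves:
  rows:
    - [0, 0, -0.02, 0, 0, 0]
    - [-0.02, 0, -0.02, 0.04, 0.04, 0]
    - [-0.02, 0, -0.02, 0.04, 0.04, 0]

```text
t: 16.9
tool_pos: [0.6025, 0.0634, 0.2095]
tool_rot: [3.13, -0.273, 0.013]
contact_force: [-1.8, -0.5, 2.9]
opening: 0.0352
```

```bash
python3 -c "from h import *; ss();st();rel(ctrl.get_obs()['tool_pos'],-9.96)"
```

```text
t 16.9 stand pos [ 64.  -12.9 209.5] F stand [-1.65 -0.74  2.9 ] T [-0.088  0.374  0.023] open 0.0352
t 16.9 pos [0.6025 0.0634 0.2095] yaw -9.96 tz [ 7.9e-03 -8.0e-04 -1.0e+00] F [-1.75 -0.45  2.9 ] T [-0.088  0.374  0.023] open 0.0352
t 16.9 row [ 0.     0.     0.    -0.006 -0.091 -0.001]
```

>>> apply_moves:
  rows:
    - [0, 0, 0, 0, -0.05, 0]
    - [0, 0, -0.02, 0, -0.09, 0]
    - [0, 0, -0.02, 0, -0.09, 0]
    - [0, 0, -0.02, 0, -0.09, 0]

```text
t: 17.3
tool_pos: [0.6025, 0.0633, 0.2096]
tool_rot: [-3.129, 0.273, -0.0]
contact_force: [-2.0, -0.6, 2.3]
opening: 0.0354
```

```bash
python3 -c "from h import *; ss();st()"
```

```text
t 17.3 stand pos [ 64.1 -12.9 209.6] F stand [-1.88 -0.98  2.28] T [-0.061  0.157  0.034] open 0.0354
t 17.3 pos [0.6025 0.0633 0.2096] yaw -9.97 tz [ 2.e-04  5.e-04 -1.e+00] F [-2.02 -0.65  2.28] T [-0.061  0.157  0.034] open 0.0354
```

>>> apply_moves:
  rows:
    - [-0.05, 0.02, -0.02, 0, 0, 0]
    - [-0.05, 0.02, -0.02, 0, 0, 0]
    - [-0.05, 0.02, -0.02, 0, 0, 0]

```text
t: 17.6
tool_pos: [0.6024, 0.0633, 0.2097]
tool_rot: [-3.129, 0.273, -0.002]
contact_force: [1.6, 0.6, 0.4]
opening: 0.0353
```

```bash
python3 -c "from h import *; ss();st()"
```

```text
t 17.6 stand pos [ 63.9 -13.  209.7] F stand [1.48 0.87 0.39] T [ 0.013 -0.312 -0.017] open 0.0353
t 17.6 pos [0.6024 0.0633 0.2097] yaw -9.97 tz [ 1.3e-03  7.0e-04 -1.0e+00] F [1.61 0.61 0.39] T [ 0.013 -0.312 -0.017] open 0.0353
```

>>> apply_moves:
  rows:
    - [0.02, 0, 0, 0, 0, 0]
    - [0.02, 0, 0, 0, 0, 0]
  squeeze: 20

```text
t: 17.8
tool_pos: [0.6025, 0.0633, 0.2096]
tool_rot: [-3.129, 0.273, -0.001]
contact_force: [0.5, 0.8, 0.8]
opening: 0.0352
```

>>> apply_moves:
  rows:
    - [0, 0, 0, 0, 0, 0]
    - [0, 0, 0, 0, 0, 0]
    - [0, 0, 0, 0, 0, 0]
    - [0, 0, 0, 0, 0, 0]
    - [0, 0, 0, 0, 0, 0]
    - [0, 0, 0, 0, 0, 0]
  grip: 0.3

```text
t: 18.4
tool_pos: [0.6025, 0.0633, 0.2096]
tool_rot: [-3.129, 0.273, -0.001]
contact_force: [0.3, -0.3, -0.1]
opening: 0.0598
```

```bash
python3 -c "from h import *; ss();st()
s=Cam('scene'); s.crop(200,150,290,250,6,'pics/s11.png')"
```

```text
t 18.4 stand pos [ 64.  -13.  209.6] F stand [ 0.3  -0.23 -0.09] T [ 0.03  -0.01   0.037] open 0.0598
t 18.4 pos [0.6025 0.0633 0.2096] yaw -9.97 tz [ 9.e-04  8.e-04 -1.e+00] F [ 0.26 -0.28 -0.09] T [ 0.03  -0.01   0.037] open 0.0598
```

View pics/s11.png

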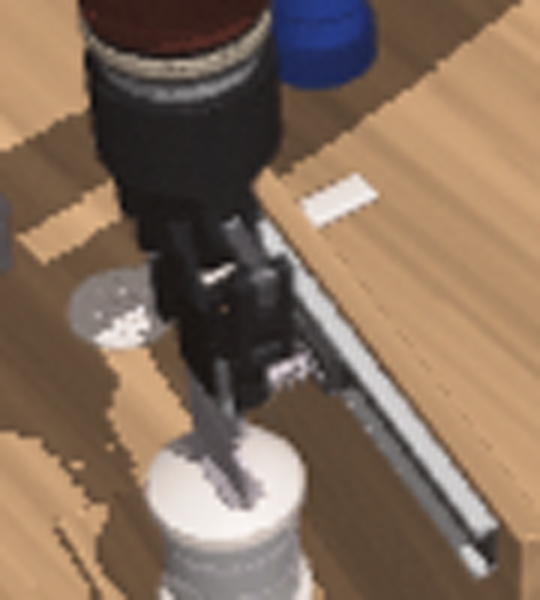

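Released with no residual forces. I'll rise straight up and then back away.

>>> apply_moves:
  rows:
    - [0, 0, -0.5, 0, 0, 0]
    - [0, 0, -1.5, 0, 0, 0]
    - [0, 0, -3, 0, 0, 0]
    - [0, 0, -5, 0, 0, 0]
    - [0, 0, -7, 0, 0, 0]
    - [0, 0, -9, 0, 0, 0]
    - [0, 0, -11, 0, 0, 0]
    - [0, 0, -12, 0, 0, 0]
    - [0, 0, -12, 0, 0, 0]

```text
t: 19.35
tool_pos: [0.6033, 0.0632, 0.333]
tool_rot: [-3.129, 0.273, -0.009]
contact_force: [-0.4, 0.5, 1.3]
opening: 0.0599
```

>>> apply_moves:
  rows:
    - [-1, 1, 0, 0, 0, 0]
    - [-3, 3, 0, 0, 0, 0]
    - [-6, 6, 0, 0, 0, 0]
    - [-9, 9, 0, 0, 0, 0]
    - [-12, 12, 0, 0, 0, 0]
    - [-15, 15, 0, 0, 0, 0]
    - [-17, 18, 0, 0, 0, 0]
    - [-18, 21, 0, 0, 0, 0]
    - [-18, 23, 0, 0, 0, 0]
    - [-18, 24, 0, 0, 0, 0]
    - [-18, 24, 0, 0, 0, 0]

```text
t: 20.45
tool_pos: [0.3841, -0.1426, 0.3307]
tool_rot: [-3.127, 0.276, -0.007]
contact_force: [0.3, 1.1, 0.2]
opening: 0.0597
```

```bash
python3 -c "from h import *; st()
s=Cam('scene'); s.crop(190,150,290,250,6,'pics/s12.png')
c=Cam('top'); c.crop(215,120,345,200,6,'pics/t12.png'); cv2.imwrite('pics/t12full.png',c.img)"
```

```text
t 20.45 pos [ 0.3841 -0.1426  0.3307] yaw -10.08 tz [ 0.0048  0.0016 -1.    ] F [0.34 1.08 0.22] T [-0.014  0.036  0.004] open 0.0597
```

View pics/s12.png

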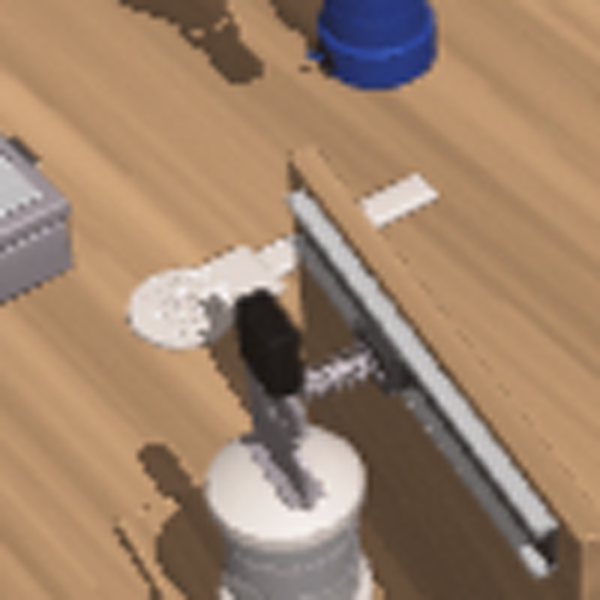

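View pics/t12.png

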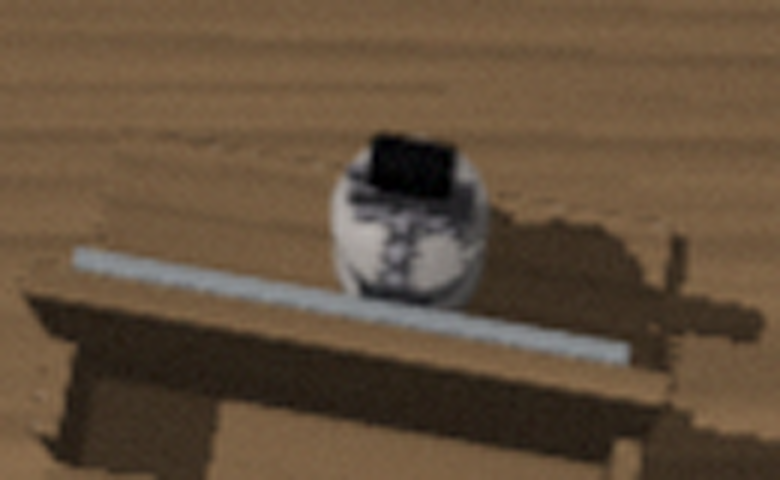

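View pics/t12full.png

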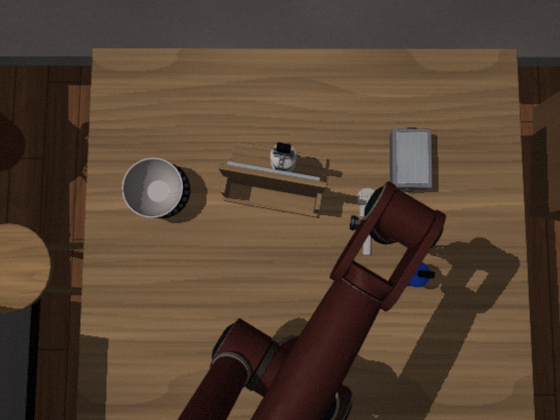

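The lantern hangs on the stud (top crop grip at (413,165), scene grip at (270,340)) and the neighbours look unmoved. I'll check tilt, height and stillness numerically.

>>> apply_moves:
  rows:
    - [0, 0, 0, 0, 0, 0]
    - [0, 0, 0, 0, 0, 0]
    - [0, 0, 0, 0, 0, 0]
    - [0, 0, 0, 0, 0, 0]
    - [0, 0, 0, 0, 0, 0]
    - [0, 0, 0, 0, 0, 0]
    - [0, 0, 0, 0, 0, 0]
    - [0, 0, 0, 0, 0, 0]

```text
t: 21.35
tool_pos: [0.3846, -0.1416, 0.3311]
tool_rot: [-3.128, 0.272, -0.008]
contact_force: [-0.3, -0.4, -0.7]
opening: 0.0594
```

```bash
python3 - <<'E'
from h import *
c=Cam('top');s=Cam('scene'); old=cv2.imread('pics/t12full.png')
d=cv2.absdiff(old,c.img)[120:200,215:345].max(2); print("diff",d.max(),(d>25).sum())
def cen(i,u0,v0,u1,v1):
    m=(i.img[v0:v1,u0:u1].max(2)<38).astype(np.uint8); k,l,stt,ce=cv2.connectedComponentsWithStats(m); j=1+stt[1:,4].argmax()
    p=np.argwhere(l==j)[:,::-1].astype(np.float32)+[u0,v0]; print(stt[j],cv2.minAreaRect(p.astype(np.float32))); return ce[j]+[u0,v0]
p=cen(c,274,138,296,155); q=cen(s,226,196,246,220)
a,D=c.ray(*p);b,e=s.ray(*q);t=np.linalg.lstsq(np.c_[D,-e],b-a,rcond=None)[0];A=a+D*t[0];B=b+e*t[1]
print("grip",S((A+B)/2),np.linalg.norm(A-B),"expect [63.5,-13,224]")
o0=cv2.imread('pics/top0.png');dd=cv2.absdiff(o0,c.img).max(2)
for n,(u0,v0,u1,v1) in dict(tin=(385,122,436,190),bowl=(118,150,195,222),scoopblade=(355,184,364,215)).items(): print(n,(dd[v0:v1,u0:u1]>40).sum())
s0=cv2.imread('pics/scene0.png');ds=cv2.absdiff(s0,s.img).max(2);print("scoop/tin scene diff",(ds[160:215,135:234]>50).sum())
cv2.imwrite('pics/s13.png',s.img)
E
```

```text
diff 13 0
[  2   5  17  12 143] ((284.2524719238281, 148.47525024414062), (16.3186092376709, 10.447890281677246), 5.710593223571777)
[  4   3  10  17 106] ((234.2000274658203, 207.4000244140625), (16.099689483642578, 8.049844741821289), 63.43495178222656)
grip [ 0.0641 -0.0151  0.2218] 0.001832465797340738 expect [63.5,-13,224]
tin 58
bowl 0
scoopblade 0
scoop/tin scene diff 350
```

View pics/s13.png

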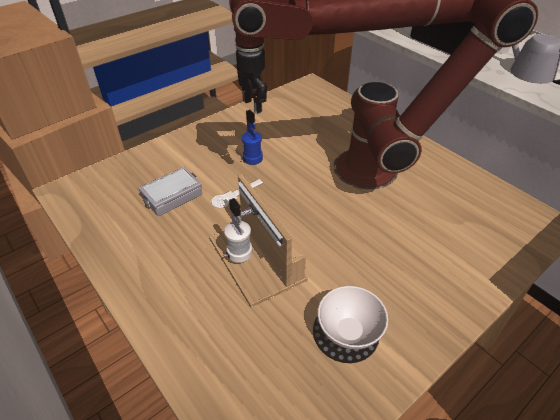

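```bash
python3 - <<'E'
from h import *
s=Cam('scene');c=Cam('top')
for i,(u0,v0,u1,v1),n in ((s,(210,190,265,265),'s14'),(c,(262,132,307,180),'t14')):
    k=8 if n=='s14' else 12
    im=cv2.resize(i.img[v0:v1,u0:u1],None,fx=k,fy=k,interpolation=cv2.INTER_CUBIC)
    def P(x,y,z): return tuple(int(w) for w in ((i.proj(o_+x*X_+y*Y_+[0,0,z])-[u0,v0]+.5)*k))
    y0=-.0140
    for z,r in ((.040,.036),(.068,.036)):
        pts=np.array([P(.0637+r*np.cos(t),y0+r*np.sin(t),z) for t in np.linspace(0,6.28,40)]); cv2.polylines(im,[pts],True,(0,255,0),1)
    for dx in(-.009,.009):
        pts=np.array([P(.0637+dx,y0+a,z) for a,z in((-.018,.206),(.018,.206),(.018,.242),(-.018,.242))]); cv2.polylines(im,[pts],True,(0,0,255),1)
    cv2.imwrite(f'pics/{n}.png',im)
E
```

```text
(no output)
```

View pics/s14.png

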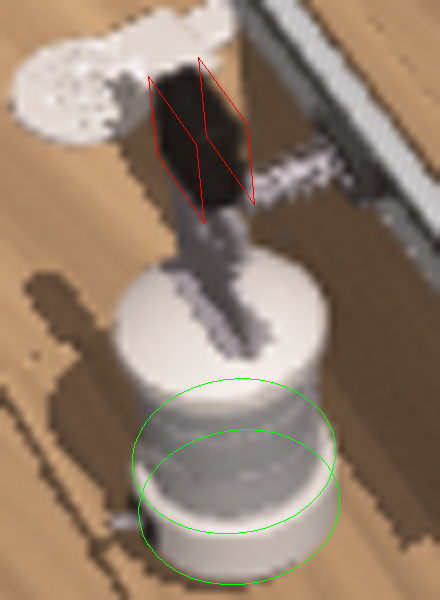

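View pics/t14.png

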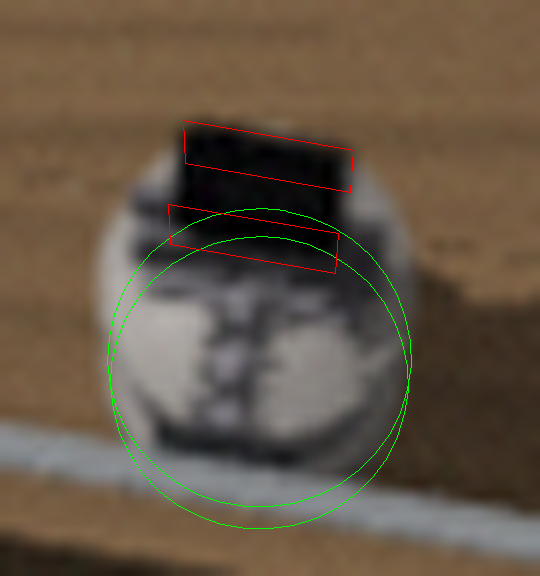

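The outline predicted for an upright, fully home lantern matches the image at both base and grip within 1–2 mm, and nothing moved between frames. I'm handing it in.

```bash
python3 -c "
from station import ctrl
print(ctrl.finish_job())"
```

```text
the job is handed in; nothing more can be done
None
```

The white lantern is hanging on the stud and the job is handed in, at about 21.5 s of the 56 s allowed. I carried it upright, with its slot mouth towards the stand's +y. I slid the slot on between the collar and the head until it stopped, at about 5 N sideways. I then eased it back about 1 mm to unload it and pressed it down 11 mm until the stud bottomed in the notch, with a net upward push of about 7.5 N. After unloading I let go and backed away.

**Checks that passed:**
- After release the tool felt no residual force.
- Two top pictures about 1 s apart showed no movement of the lantern.
- The upright, fully home outline fits the images at the base and the grip within about 1–2 mm.
- The bowl and trivet areas and a strip at the edge of the scoop's blade show no change from the first picture, and I saw no shift of the tin or scoop.

**Checks that disagreed or were unclear:**
- **Grip position:** locating the grip from both cameras put it about 2 mm lower and 2 mm to one side of where I expected. That is within the camera calibration.
- **Grip angle:** its outline in the top view looked turned about 4° from the stand's line. I put this down to coarse pixels, but did not confirm it.
- **Tin:** a few of its pixels changed in the top view, probably shading.
- **Scene comparison:** the area covering the scoop and tin also included where the lantern had stood, so it proves nothing either way.

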